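Mount a sanding drum on the splined spindle and hold it down

TASK

Change over the bobbin sander in the bench: take the wide red-brown sanding drum, lower it onto the bare spindle marked end up, turn it until its hub meshes with the splines, and push it fully home, down past the sprung brass collar onto the shoulder. Do not let go: finish still gripping the drum and pressing it fully down, so that I can slip the slotted washer into the groove above it. Leave the narrow blue drum, the washer and the two little lutes where they are.

Things in the scene. Friction and masses are not known exactly. Their poses are not given: they have to be found in the camera images.
- drum_center (a point): centre (half-way up, on the axis) of the wide sanding drum to fit: loose, about 0.2 kg, upright cylinder 50 mm across, 76 mm tall, red-brown outside, steel hub; stands on the bench at any yaw. z: its axis, up; x: along the middle of one of the six slots of its bore. Grip it across the outside, in its upper half
- drum_mark (a point): outer end of the white paint line on the drum's top face, over one slot of the bore (+x, 24 mm from the axis). The bore goes right through, 29 mm across, with six inward ribs 4 mm wide over the full height, reaching in to 10 mm from the axis; the six slots between them are 60 degrees apart, so the drum fits again every 60 degrees
- spindle: the sander's locked upright steel spindle; origin on its axis at the plate's top face, 10 mm above the bench; z up, x along one spline. Smooth core 17 mm across. Six splines 60 degrees apart, 4 mm wide, reach out to 13 mm from the axis. The drum slides over them when its x axis equals the spindle's modulo 60 degrees, with about 7 degrees of play either way
- spline_top (a point): on the spindle's axis at the upper end of the splines, 60 mm above its origin; above is only the smooth nose. Here the ribs of a drum that is not in mesh land, its bottom at this height
- spindle_nose (a point): top of the spindle's smooth nose, on its axis, 100 mm above its origin; the last 8 mm taper from 17 to 8 mm across. The washer groove is 8 to 12 mm below it, just above the top of a drum that is home
- shoulder (a point): on the spindle's axis at the top of the dark fixed shoulder ring (52 mm across) round its foot, 10 mm above the spindle's origin. The drum is fully home when its bottom sits on this ring, its centre 38 mm above this point. A white mark on the ring shows the +x spline
- collar (a joint): sprung brass collar, a ring 40 mm in diameter round the spindle's foot inside the shoulder: 0 when up (its top 18 mm above the spindle's origin), grows in m as it is pushed down; 0.008 with the drum home on the shoulder. Its spring takes about 5 N to start and 11 N at 8 mm, and lifts the drum again if it is not kept pressed
- sander_plate: grey cast plate of the bobbin sander let into the bench, 280 x 240 mm, 10 mm thick, origin under its centre on the bench; the spindle stands at its centre. On the bench beyond its +x edge, 168 mm from the spindle, stands the switch box, 45 x 85 mm, 38 mm tall
- narrow_drum_center (a point): centre of a narrow blue sanding drum, loose, 39 mm in diameter, 60 mm tall, standing upright on the bench: not wanted, leave it
- slotted_washer_center (a point): centre of a loose C-shaped steel washer 44 mm across, 5 mm thick, lying on the sander's plate: leave it
- rough_lute_center (a point): middle of a loose orange-brown unfinished miniature lute lying on the bench, 185 mm long, 54 mm wide, 32 mm high, neck along its x axis (from 62 mm behind to 123 mm ahead of this point): leave it
- finished_lute_center (a point): the same for a loose pale finished miniature lute behind the drums: leave it
Things that resemble listed ones, but are neither listed nor needed, are in the scene too. Leave any orange or purple look-alike of the part that bears drum_center alone.

How it is judged:
By the outcome, as a careful person would: the job done as asked, in the order asked, and still so for the second after the job is handed in, while the arm keeps its last pose, push and grip.
It also fails if it takes over 58 s, if anything falls off the work surface, if the arm or the gripper's body presses on something with over 40 N, if the wrist force passes 120 N, or if a joint passes its speed limit or range.

ROBOT

A 6-joint arm with a two-finger parallel gripper is mounted at the origin on the work surface. World frame = base frame: x ahead of the robot, y to its left, z up, the work surface at z = 0. Lengths are in mm, angles in degrees, forces in N, time in s.
With the tool pointing down it reaches from about 350 to 850 mm from the base axis. Payload 8.1 kg.
Tool frame: the origin (TCP) lies at the very end of the fingers, on their centre line; the grasp point (between the pads) lies 19 mm behind it (r.grip_depth is the distance from the TCP to the grasp point, in mm); z points along the fingers, y is the direction in which the jaws open and shut (so a half turn about z gives the same grasp; the last joint's range is limited). The gripper opens to 85 mm and grips with 20 to 120 N. Pads are 22 mm wide; open, the fingers measure 114 mm over their backs; the gripper's body (76 mm by 85 mm) begins 54 mm behind the grasp point. The pads swing forward as they close: fully open they stand 13 mm farther back than shut.
Start: joints at [-77.143, 7.471, 85.268, -0, 87.261, -4.893], TCP at [182.941, -571.435, 231.292] pointing down, gripper open.
Joint ranges: [-169.43, 169.43], [-51.17, 129.36], [1.28, 143.12], [-76.62, 256.62], [0, 156.53], [-152.29, 152.29]. Speed limits (degrees/s): [136.94, 136.94, 159.86, 180, 180, 180].

INTERFACE

Orientations are given as [roll, pitch, yaw] about the fixed x, y, z axes, in that order (R = Rz(yaw) Ry(pitch) Rx(roll)).
In Python, from bench import status, viewer, hand_in, r gives the robot as it stands.
- The arm moves only by the shell command python3 -m crank 'ROWS' [OPENING] [FORCE]. ROWS is a JSON object of lists of equal length, an entry for each row: "slide": the shift along the tool's x, y, z in m, a list of three; "twist": the turn about the tool's z in rad. A call has 1 to 8 rows; each row shifts and turns the commanded pose from where the row before left it, along the tool's axes as they then stand; what a row does not reach is not made up. A row lasts 1/10 s, in which the tool goes at most 50 mm and 8.59 degrees, less where a joint would pass 70% of its speed; a pose out of reach is approached as far as the arm can. A call with a gripper value outside its range is refused whole. OPENING is the closure, from 0 (fully open) to 1 (shut), set as the call begins (- or left out, the last holds). The fingers move at their own pace and stop on an object; FORCE is the grip in N (left out, the last holds). Time passes only in rows, so rows that do not move let the fingers close. It gives the time, the measured TCP pose, the force and the opening at its end, in the units of the state.
- status.sense(): the state, without advancing time (a new reading comes with each control period).
- viewer.snapshot(name): name is "scene" or "top"; returns a dict with "img" (384x512x3 uint8, red, green, blue), "fx", "fy", "cx", "cy" (pixels), "R" (3x3) and "t" (3): a world point X has camera coordinates R X + t. Camera axes: x right, y down, z forward; pixel columns grow to the right and rows downward; lengths in mm; the calibration is good to about 2 mm. A picture is of the moment at which its call begins. There is no depth.
- hand_in(): hands the job in, once; it reports no verdict.
The state is a dict: "time": time; "joint_pos": joint angles; "qd": joint speeds; "joint_efforts": joint torques, N m; "tool_pos": TCP position; "tcp_rot": TCP orientation; "ft_force": force on the tool from outside, world axes, zero at the start; "wrist_torque": the same for the moment, N m; "finger_gap": finger opening in mm.
Only numpy, scipy, OpenCV 4.12 (cv2) and the standard library are available. Lean on these libraries where they do the work, as an engineer would, in place of code of your own. Each camera call takes 0.05 s, during which the arm holds its last target.

## Working session

There is one attempt and no reset: what is moved stays moved. The work goes in short steps, Python scripts to look and compute and a shell command to move; the robot and the scene stay as the last step left them, time stands still between calls to the robot, and variables do not carry over. Pictures are saved under pics/ and viewed, and the job is handed in when it is done.

```bash
ls; mkdir -p pics; python3 - <<'E'
from bench import status, viewer, r
import cv2,pickle
print(status.sense())
for n in("scene","top"):
    s=viewer.snapshot(n); cv2.imwrite(f"pics/{n}0.png",cv2.resize(s["img"][:,:,::-1],(800,600),interpolation=cv2.INTER_CUBIC)); pickle.dump(s,open(f"{n}0.pkl","wb"))
    print({k:s[k] for k in s if k!="img"})
E
```

```text
pics
{'time': 0.0, 'joint_pos': array([-7.71464166e+01,  7.51551384e+00,  8.53298903e+01, -1.63544781e-03,
        8.72608635e+01, -4.89278967e+00]), 'qd': array([ 4.65756469e-02,  3.74393552e-05,  7.13794210e-02, -6.73526489e-02,
        8.67779142e-03,  5.90045696e-02]), 'joint_efforts': array([ 1.75577494e-03, -5.69391096e+01, -5.00549805e+01, -1.43163466e-04,
        1.48995803e-02,  6.39242148e-05]), 'tool_pos': array([ 182.77344781, -570.9055736 ,  230.23434067]), 'tcp_rot': array([-1.79893980e+02, -7.43624513e-03,  1.77464458e+01]), 'ft_force': array([-0.321524  ,  0.04340647, -0.38849959]), 'wrist_torque': array([-0.04043238,  0.00489556, -0.01283488]), 'finger_gap': 85.65558734963989}
{'fx': 408.59607295786435, 'fy': 408.59607295786435, 'cx': 252.27767530790072, 'cy': 195.68809265642528, 'R': array([[-0.742056  ,  0.67009469,  0.01805567],
       [ 0.43007902,  0.49658024, -0.75394967],
       [-0.51418376, -0.55170751, -0.65668401]]), 't': array([ 401.64317606, -129.93606916, 1353.91302708])}
{'fx': 433.98423927584906, 'fy': 433.98423927584906, 'cx': 258.05769245388467, 'cy': 190.7935239406886, 'R': array([[ 0.02422702, -0.99946765,  0.02185083],
       [-0.9962476 , -0.02595406, -0.0825658 ],
       [ 0.08308896, -0.01976852, -0.99634604]]), 't': array([ -82.57198763,  533.84969766, 1202.53141116])}
```

View pics/scene0.png

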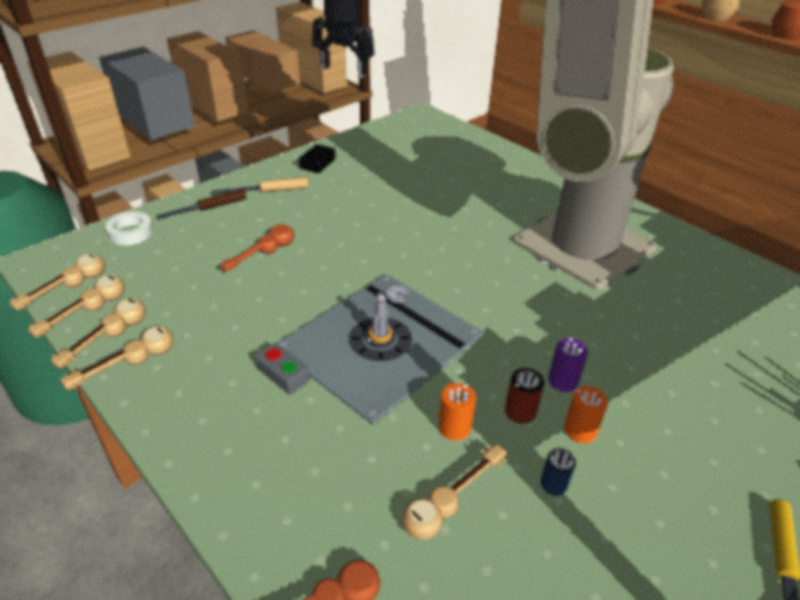

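View pics/top0.png

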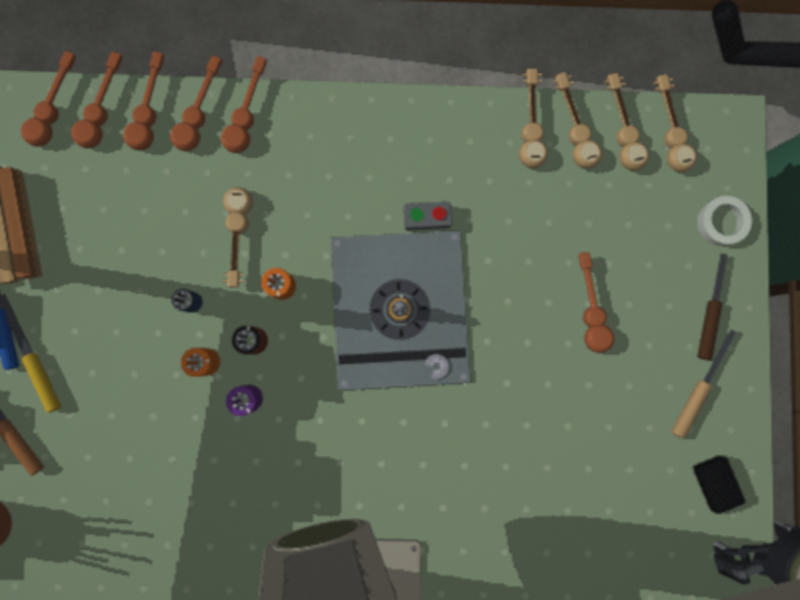

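The red-brown drum is at scene (525,395) and top (247,340), with two orange and one purple look-alike around it. The spindle is at top (400,308). I'll crop in on both.

```bash
python3 - <<'E'
import cv2,pickle,numpy as np
def crop(n,u,v,w,h,k):
    im=pickle.load(open(n+"0.pkl","rb"))["img"][v:v+h,u:u+w,::-1]
    im=cv2.resize(im,None,fx=k,fy=k,interpolation=cv2.INTER_CUBIC)
    return np.clip((im/255.)**0.6*255,0,255).astype('uint8')
a=crop("top",105,165,90,110,5); b=crop("scene",270,205,130,110,5) 
cv2.imwrite("pics/c1.png",cv2.resize(a,(450,550))); cv2.imwrite("pics/c2.png",b)
cv2.imwrite("pics/c3.png",crop("top",205,140,100,115,5)); cv2.imwrite("pics/c4.png",crop("scene",200,170,115,80,6))
E
```

```text
(no output)
```

View pics/c1.png

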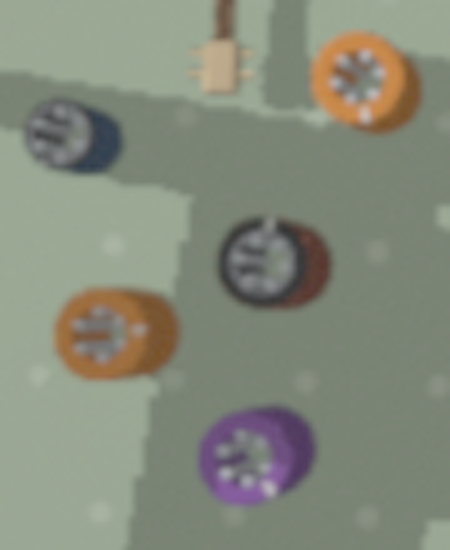

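View pics/c2.png

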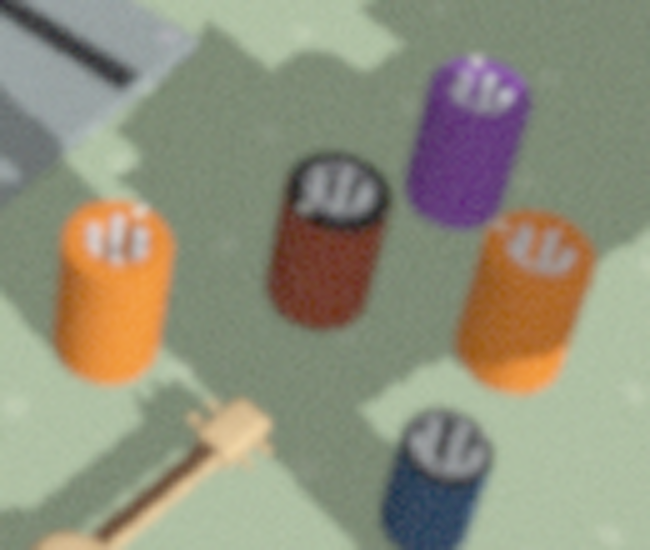

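View pics/c3.png

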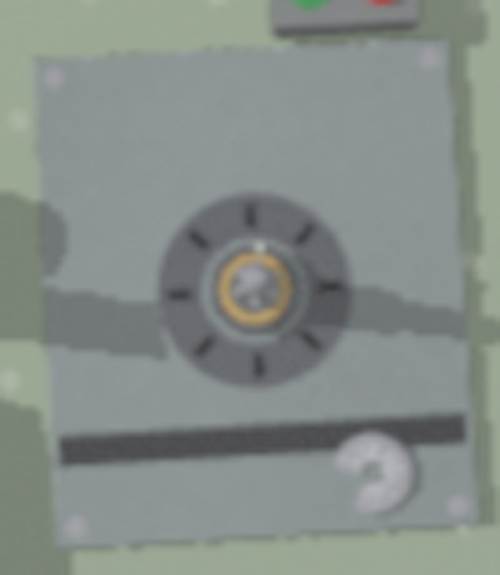

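View pics/c4.png

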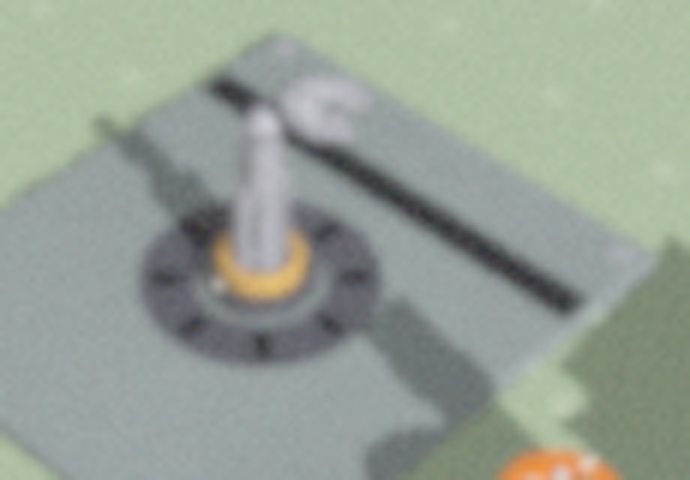

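```bash
cat > h.py <<'E'
import cv2,pickle,numpy as np
def load(n): return pickle.load(open(n+".pkl","rb"))
def proj(s,X):
    c=np.atleast_2d(X)@s["R"].T+s["t"]; return c[:,:2]/c[:,2:]*[s["fx"],s["fy"]]+[s["cx"],s["cy"]]
def onz(s,uv,z):
    d=s["R"].T@np.array([(uv[0]-s["cx"])/s["fx"],(uv[1]-s["cy"])/s["fy"],1]); C=-s["R"].T@s["t"]
    return C+d*(z-C[2])/d[2]
def circ(c,rad,z,n=80):
    a=np.linspace(0,2*np.pi,n); return np.c_[c[0]+rad*np.cos(a),c[1]+rad*np.sin(a),0*a+z]
def overlay(s,polys,box,k,fn):
    u,v,w,h=box; im=cv2.resize(s["img"][v:v+h,u:u+w,::-1],None,fx=k,fy=k,interpolation=cv2.INTER_CUBIC)
    im=np.clip((im/255.)**0.6*255,0,255).astype('uint8')
    for P,col in polys:
        q=((proj(s,P)-[u,v]+0.5)*k-0.5).round().astype(int)
        cv2.polylines(im,[q.reshape(-1,1,2)],False,col,1)
    cv2.imwrite(fn,im)
E
python3 - <<'E'
from h import *
T=load("top0");S=load("scene0")
px=lambda x,y,u,v,k:((x+.5)/k-.5+u,(y+.5)/k-.5+v)
def p(n,a,b,z):
    print(n,onz(T,a,z).round(1) if a else '',onz(S,b,z).round(1) if b else '')
p("drum top",px(262,263,105,165,5),px(339,190,270,205,5),76)
p("mark",px(271,223,105,165,5),None,76)
p("collar",px(255,289,205,140,5),px(262,262,200,170,6),28)
p("shoulder mark",px(260,246,205,140,5),px(218,285,200,170,6),20)
p("orange1 top",px(360,81,105,165,5),px(118,235,270,205,5),76)
p("orange2 top",px(98,333,105,165,5),px(540,247,270,205,5),76)
p("purple",px(244,456,105,165,5),px(480,90,270,205,5),76)
p("blue",px(59,134,105,165,5),px(447,445,270,205,5),60)
for n,q in dict(c1=(36,60),c2=(446,42),c3=(470,524),c4=(57,548)).items(): p(n,px(*q,205,140,5),None,10)
E
```

```text
drum top [453.5 200.4  76. ] [457.2 202.4  76. ]
mark [475.  196.6  76. ] 
collar [516.5 -62.6  28. ] [524.6 -55.3  28. ]
shoulder mark [541.6 -64.9  20. ] [543.7 -63.3  20. ]
orange1 top [552.6 152.1  76. ] [555.5 153.3  76. ]
orange2 top [414.1 285.7  76. ] [415.3 285.5  76. ]
purple [351.  205.5  76. ] [352.  206.1  76. ]
blue [521.  316.6  60. ] [524.2 318.3  60. ]
c1 [646.2  66.   10. ] 
c2 [ 663.3 -169.4   10. ] 
c3 [ 387.6 -187.8   10. ] 
c4 [368.7  45.1  10. ]
```

```bash
cat > ov.py <<'E'
from h import *
def draw(c,yaw,d,dm,tag):
    T=load("top0");S=load("scene0")
    A=np.deg2rad
    P=[(circ(c,20,28),(0,255,0)),(circ(c,26,20),(0,255,0)),(circ(c,8.5,102),(0,0,255)),(circ(c,8.5,28),(0,0,255)),
       (np.array([[c[0]+r_*np.cos(A(yaw)),c[1]+r_*np.sin(A(yaw)),20] for r_ in(21,30)]),(255,0,255))]
    D=[(circ(d,25,76),(0,255,0)),(circ(d,14.5,76),(0,255,0)),(circ(d,25,0),(0,255,255)),
       (np.array([[d[0]+r_*np.cos(A(dm)),d[1]+r_*np.sin(A(dm)),76] for r_ in(17,30)]),(255,0,255))]
    overlay(T,P,(235,175,45,45),12,f"pics/{tag}_a.png");overlay(S,P,(215,175,60,60),10,f"pics/{tag}_b.png")
    overlay(T,D,(140,200,40,40),12,f"pics/{tag}_c.png");overlay(S,D,(315,225,50,55),10,f"pics/{tag}_d.png")
    ims=[cv2.resize(cv2.imread(f"pics/{tag}_{x}.png"),(400,300) if 0 else (400,400)) for x in "abcd"]
    return ims
import sys
a=[float(x) for x in sys.argv[2:]]
ims=draw(a[0:2],a[2],a[3:5],a[5],sys.argv[1])
for i,n in((0,"sp"),(2,"dr")): cv2.imwrite(f"pics/{sys.argv[1]}_{n}.png",np.hstack(ims[i:i+2]))
E
python3 ov.py o1 518 -61 -6 455.5 201.5 -10
```

```text
(no output)
```

View pics/o1_sp.png

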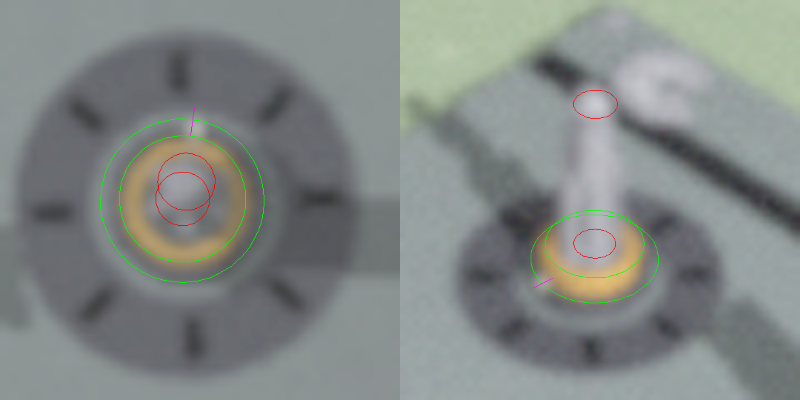

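View pics/o1_dr.png

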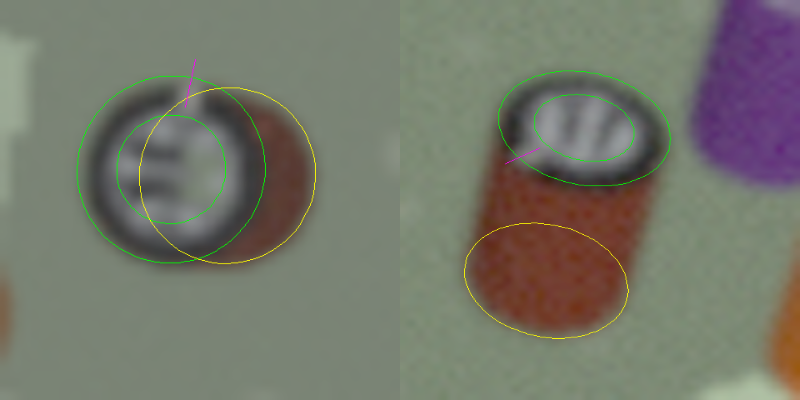

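Both views agree. The drum's axis is at about (454.5, 201.5) with its mark at −10°. The spindle is at about (517.3, −61.8) with its mark at about −6 to −8°. I'll turn the jaws to 55° so they clear the neighbouring drums.

```bash
cat > d.py <<'E'
import sys,numpy as np
from bench import status
s=status.sense(); p=s["tool_pos"]; rp=s["tcp_rot"]
t=np.array([float(x) for x in sys.argv[1:4]]) 
from scipy.spatial.transform import Rotation as R
M=R.from_euler("xyz",rp,degrees=True)
print("t",s["time"],"pos",p.round(1),"rot",rp.round(2),"F",s["ft_force"].round(1),"gap",round(s["finger_gap"],1),"q",s["joint_pos"].round(0))
print("tool delta m",(M.inv().apply(t-p)/1000).round(4))
E
Z='[0,0,0]'
python3 -m crank '{"slide":[[0,0,0],[0,0,0],[0,0,0],[0,0,0],[0,0,0],[0,0,0],[0,0,0],[0,0,0]],"twist":[-0.148,-0.148,-0.148,-0.148,-0.148,-0.148,-0.148,-0.148]}' 0 
python3 -m crank '{"slide":[[0,0,0],[0,0,0],[0,0,0],[0,0,0],[0,0,0],[0,0,0],[0,0,0],[0,0,0]],"twist":[-0.148,-0.148,-0.148,-0.148,-0.148,-0.148,-0.148,0]}'
python3 d.py 454.5 201.5 150
```

```text
time: 0.9
tool_pos: [182.9, -571.1, 230.6]
tcp_rot: [-180.0, -0.1, 85.9]
ft_force: [-0.3, -0.4, -0.4]
finger_gap: 85.4
time: 1.7
tool_pos: [182.9, -571.1, 230.7]
tcp_rot: [180.0, -0.0, 145.1]
ft_force: [-0.2, 0.3, 0.3]
finger_gap: 85.4
t 1.7 pos [ 182.9 -571.1  230.7] rot [ 1.7996e+02 -4.0000e-02  1.4509e+02] F [-0.2  0.3  0.3] gap 85.4 q [ -77.    7.   85.    0.   87. -132.]
tool delta m [0.2194 0.789  0.0814]
```

```bash

python3 -m crank '{"slide":[[0.015,0.036,0],[0.015,0.036,0],[0.015,0.036,0],[0.015,0.036,0],[0.015,0.036,0],[0.015,0.036,0],[0.015,0.036,0],[0.015,0.036,0]],"twist":[0,0,0,0,0,0,0,0]}' | head -3
python3 -m crank '{"slide":[[0.010,0.040,0],[0.010,0.040,0],[0.010,0.040,0],[0.010,0.040,0],[0.010,0.040,0],[0.010,0.040,0],[0.010,0.040,0],[0,0,0]],"twist":[0,0,0,0,0,0,0,0]}'| head -3
python3 d.py 454.5 201.5 150
```

```text
time: 2.5
tool_pos: [250.1, -265.2, 231.0]
tcp_rot: [180.0, -0.0, 144.6]
time: 3.3
tool_pos: [354.2, 7.1, 231.2]
tcp_rot: [179.9, -0.0, 145.1]
t 3.3 pos [354.2   7.1 231.2] rot [ 1.7991e+02 -5.0000e-02  1.4506e+02] F [ 0.2 -0.5  0.1] gap 85.2 q [ -7. -34. 120.   0.  93. -62.]
tool delta m [0.0291 0.2167 0.0815]
```

```bash

python3 -m crank '{"slide":[[0.005,0.036,0],[0.005,0.036,0],[0.005,0.036,0],[0.005,0.036,0.01],[0.005,0.036,0.02],[0.004,0.0367,0.03],[0,0,0.0215],[0,0,0]],"twist":[0,0,0,0,0,0,0,0]}' | head -3
python3 d.py 454.5 201.5 110
python3 - <<'E'
from bench import viewer
import pickle,cv2
from h import *
for n in("scene","top"): pickle.dump(viewer.snapshot(n),open(n+"1.pkl","wb"))
overlay(load("top1"),[],(105,165,90,90),6,"pics/t1.png");overlay(load("scene1"),[],(280,160,110,130),5,"pics/s1.png")
E
```

```text
time: 4.1
tool_pos: [451.8, 195.9, 145.5]
tcp_rot: [-179.6, -0.3, 144.8]
t 4.1 pos [451.8 195.9 145.5] rot [-179.62   -0.27  144.79] F [-0.2 -0.8  0. ] gap 85.5 q [ 17.  -6. 108.  -0.  78. -37.]
tool delta m [0.0008 0.0064 0.0354]
```

View pics/s1.png

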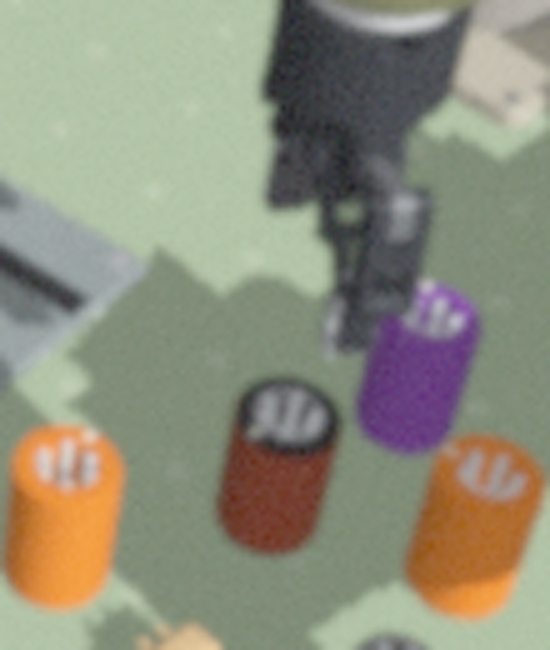

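View pics/t1.png

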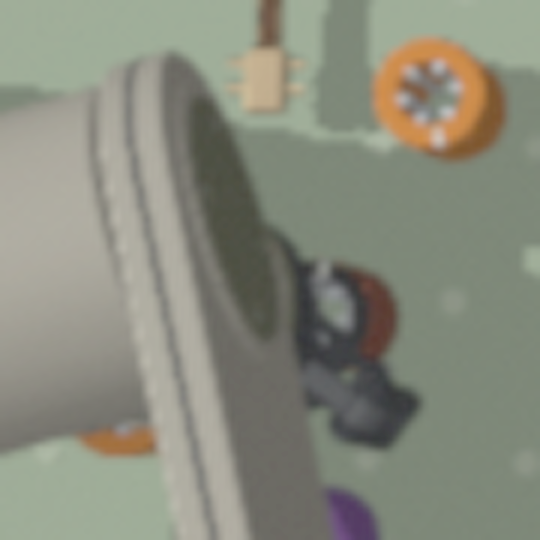

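The gripper hangs over the drum (top at (335,300) in the crop). Its jaws are aligned diagonally between the neighbours, as planned.

```bash

python3 -m crank '{"slide":[[0,0,0],[0,0,0]],"twist":[0,0]}' | head -3
python3 d.py 454.5 201.5 39
```

```text
time: 4.4
tool_pos: [455.5, 196.4, 151.9]
tcp_rot: [179.8, 0.1, 144.8]
t 4.4 pos [455.5 196.4 151.9] rot [1.7985e+02 1.2000e-01 1.4484e+02] F [-0.   0.4 -0.3] gap 85.4 q [ 17.  -6. 107.  -0.  79. -37.]
tool delta m [0.004  0.0033 0.1129]
```

```bash

python3 -m crank '{"slide":[[0.004,0.0035,0],[0,0,0.02],[0,0,0.02],[0,0,0.02],[0,0,0.02],[0,0,0.015],[0,0,0],[0,0,0]],"twist":[0,0,0,0,0,0,0,0]}' | head -4
python3 d.py 454.5 201.5 39
```

```text
time: 5.2
tool_pos: [453.3, 202.0, 55.5]
tcp_rot: [180.0, 0.0, 144.9]
ft_force: [0.3, 0.0, 0.4]
t 5.2 pos [453.3 202.   55.5] rot [1.7998e+02 1.0000e-02 1.4493e+02] F [0.3 0.  0.4] gap 85.5 q [ 18.   1. 112.   0.  68. -37.]
tool delta m [-0.0013  0.0003  0.0165]
```

```bash

python3 -m crank '{"slide":[[-0.0005,0.000,0.010],[0,0,0.0065],[0,0,0],[0,0,0]],"twist":[0,0,0,0]}' | head -4
python3 -m crank '{"slide":[[0,0,0],[0,0,0],[0,0,0],[0,0,0],[0,0,0],[0,0,0],[0,0,0],[0,0,0]],"twist":[0,0,0,0,0,0,0,0]}' 1 30
python3 d.py 454.5 201.5 39
```

```text
time: 5.6
tool_pos: [453.3, 201.6, 38.2]
tcp_rot: [-180.0, -0.0, 144.9]
ft_force: [0.4, -0.7, -0.5]
time: 6.4
tool_pos: [453.9, 201.7, 38.8]
tcp_rot: [180.0, 0.0, 144.9]
ft_force: [-0.1, 0.6, 5.7]
finger_gap: 49.6
t 6.4 pos [453.9 201.7  38.8] rot [1.7996e+02 3.0000e-02 1.4495e+02] F [-0.1  0.6  5.7] gap 49.6 q [ 18.   2. 112.   0.  66. -37.]
tool delta m [-0.0006  0.0002 -0.0002]
```

```bash

python3 -m crank '{"slide":[[0,0,0],[0,0,0],[0,0,-0.005],[0,0,-0.015],[0,0,-0.02],[0,0,-0.02],[0,0,0],[0,0,0]],"twist":[0,0,0,0,0,0,0,0]}' 1 90
python3 -m crank '{"slide":[[0,0,-0.03],[0,0,-0.035],[0,0,-0.03],[0,0,0],[0,0,0]],"twist":[0,0,0,0,0]}'
python3 d.py 517.3 -61.8 192
python3 - <<'E'
from bench import viewer
import pickle,cv2
from h import *
for n in("scene","top"): pickle.dump(viewer.snapshot(n),open(n+"2.pkl","wb"))
overlay(load("top2"),[],(105,145,110,110),5,"pics/t2.png");overlay(load("scene2"),[],(270,110,130,130),5,"pics/s2.png")
E
```

```text
time: 7.2
tool_pos: [453.4, 201.5, 97.9]
tcp_rot: [180.0, 0.0, 144.9]
ft_force: [-0.9, 0.4, -2.6]
finger_gap: 48.1
time: 7.7
tool_pos: [453.2, 201.5, 192.1]
tcp_rot: [-180.0, -0.0, 144.9]
ft_force: [-0.0, 0.3, -3.1]
finger_gap: 48.1
t 7.7 pos [453.2 201.5 192.1] rot [-1.7996e+02 -3.0000e-02  1.4495e+02] F [-0.   0.3 -3.1] gap 48.1 q [ 18.  -8. 104.   0.  83. -37.]
tool delta m [-2.037e-01 -1.787e-01  1.000e-04]
```

View pics/s2.png

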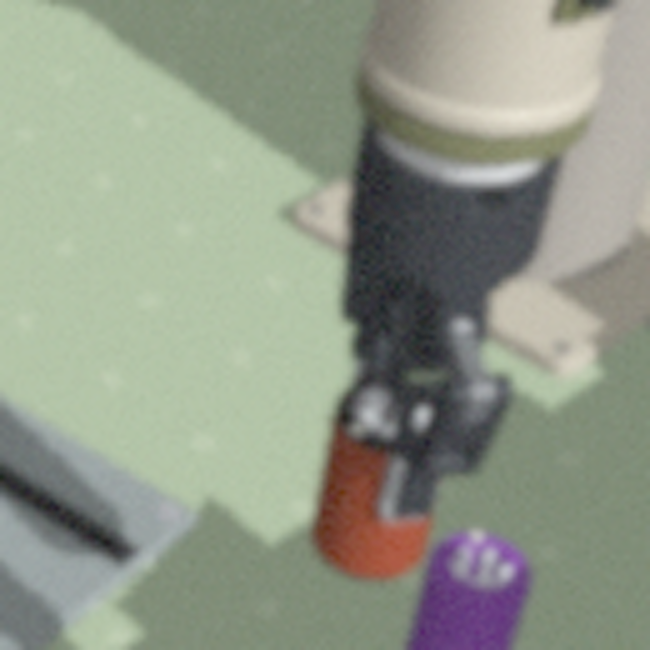

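View pics/t2.png

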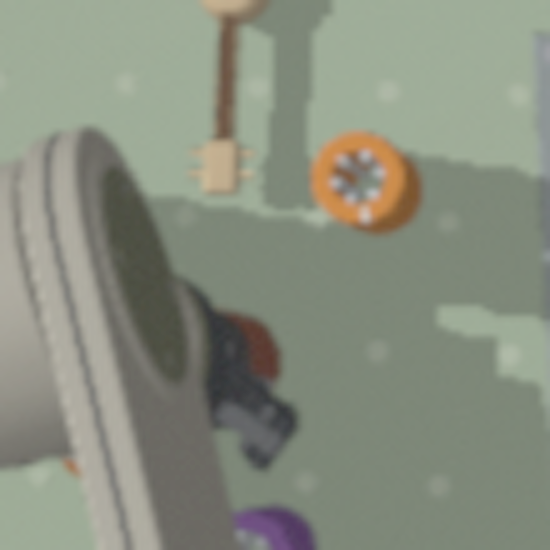

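The drum is gripped and lifted clear, and its neighbours haven't moved. I'll carry it above the spindle.

```bash

python3 -m crank '{"slide":[[-0.015,-0.013,0],[-0.027,-0.024,0],[-0.035,-0.031,0],[-0.035,-0.031,0],[-0.035,-0.031,0],[-0.030,-0.026,0],[-0.018,-0.015,0],[-0.008,-0.007,0]],"twist":[0,0,0,0,0,0,0,0]}' |head -4
python3 -m crank '{"slide":[[0,0,0],[0,0,0],[0,0,0],[0,0,0]],"twist":[0,0,0,0]}' |head -4
python3 d.py 517.3 -61.8 192
cat > look.py <<'E'
import sys
from bench import viewer
from h import *
t=sys.argv[1]
for n in("scene","top"): pickle.dump(viewer.snapshot(n),open(n+t+".pkl","wb"))
a=cv2.resize(load("top"+t)["img"][145:245,205:305,::-1],(400,400),interpolation=cv2.INTER_CUBIC)
b=cv2.resize(load("scene"+t)["img"][110:240,180:310,::-1],(400,400),interpolation=cv2.INTER_CUBIC)
cv2.imwrite(f"pics/L{t}.png",np.clip((np.hstack([a,b])/255.)**.6*255,0,255))
E
python3 look.py 3
```

```text
time: 8.6
tool_pos: [516.4, -62.8, 190.8]
tcp_rot: [-179.9, -0.2, 144.8]
ft_force: [0.4, 0.1, -2.0]
time: 9.0
tool_pos: [517.3, -59.5, 193.2]
tcp_rot: [180.0, -0.0, 145.0]
ft_force: [0.6, -0.2, -2.4]
t 9.0 pos [517.3 -59.5 193.2] rot [ 1.7999e+02 -1.0000e-02  1.4504e+02] F [ 0.6 -0.2 -2.4] gap 48.3 q [-12.  -4. 101.   0.  83. -67.]
tool delta m [-0.0013 -0.0019  0.0012][ WARN:0@2.652] global loadsave.cpp:1063 imwrite_ Unsupported depth image for selected encoder is fallbacked to CV_8U.
```

View pics/L3.png

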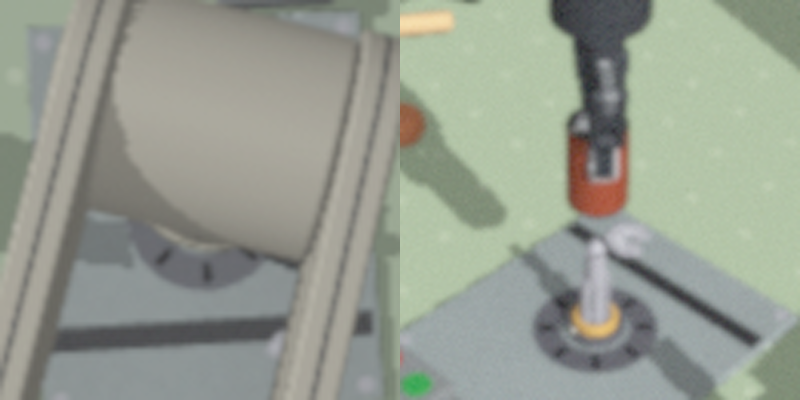

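```bash
python3 - <<'E'
from h import *
S=load("scene3");c=(517.3,-61.8);d=(517.3+.5,-59.5-.5);zb=193.2-38.5
P=[(circ(c,20,28),(0,255,0)),(circ(c,4,110),(0,0,255)),(circ(c,8.5,102),(0,0,255)),(np.array([[*c,20],[*c,110]]),(0,0,255)),(circ(d,25,zb),(255,0,0)),(circ(d,25,zb+76),(255,0,0)),(np.array([[*d,zb],[*d,zb+76]]),(255,0,0))]
overlay(S,P,(220,130,50,100),8,"pics/o3.png")
E
```

```text
(no output)
```

View pics/o3.png

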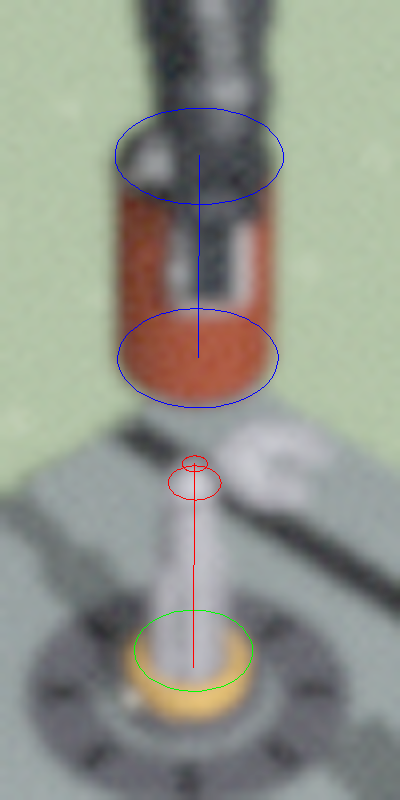

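```bash

python3 d.py 516.8 -61.4 165
python3 -m crank '{"slide":[[-0.0005,-0.0018,0],[0,0,0.01],[0,0,0.018],[0,0,0],[0,0,0],[0,0,0]],"twist":[-0.04,0,0,0,0,0]}' 
python3 d.py 516.8 -61.4 165
```

```text
t 9.1 pos [517.4 -59.9 193.4] rot [1.7999e+02 1.0000e-02 1.4502e+02] F [-0.2  0.4 -2.2] gap 48.0 q [-12.  -4. 101.   0.  83. -67.]
tool delta m [-0.0004 -0.0016  0.0284]
time: 9.7
tool_pos: [517.2, -62.5, 166.0]
tcp_rot: [180.0, 0.0, 147.2]
ft_force: [-0.1, 0.3, -2.0]
finger_gap: 48.3
t 9.7 pos [517.2 -62.5 166. ] rot [1.7998e+02 5.0000e-02 1.4723e+02] F [-0.1  0.3 -2. ] gap 48.3 q [-13.  -3. 102.   0.  80. -70.]
tool delta m [0.0009 0.0007 0.001 ]
```

```bash

python3 -m crank '{"slide":[[0.0005,0.0005,0],[0,0,0.01],[0,0,0.01],[0,0,0.005],[0,0,0],[0,0,0]],"twist":[0,0,0,0,0,0]}' 
python3 -m crank '{"slide":[[0,0,0.004],[0,0,0.004],[0,0,0.002],[0,0,0],[0,0,0]],"twist":[0,0,0,0,0]}' 
python3 d.py 516.8 -61.4 131; python3 look.py 4 2>/dev/null
```

```text
time: 10.3
tool_pos: [516.4, -61.7, 139.9]
tcp_rot: [-180.0, -0.0, 147.2]
ft_force: [0.0, 0.1, -3.4]
finger_gap: 48.4
time: 10.8
tool_pos: [516.6, -61.8, 130.2]
tcp_rot: [180.0, -0.0, 147.2]
ft_force: [1.3, 0.7, -2.2]
finger_gap: 48.3
t 10.8 pos [516.6 -61.8 130.2] rot [ 1.8000e+02 -1.0000e-02  1.4724e+02] F [ 1.3  0.7 -2.2] gap 48.3 q [-12.  -1. 105.   0.  76. -70.]
tool delta m [ 0.      0.0004 -0.0008]
```

View pics/L4.png

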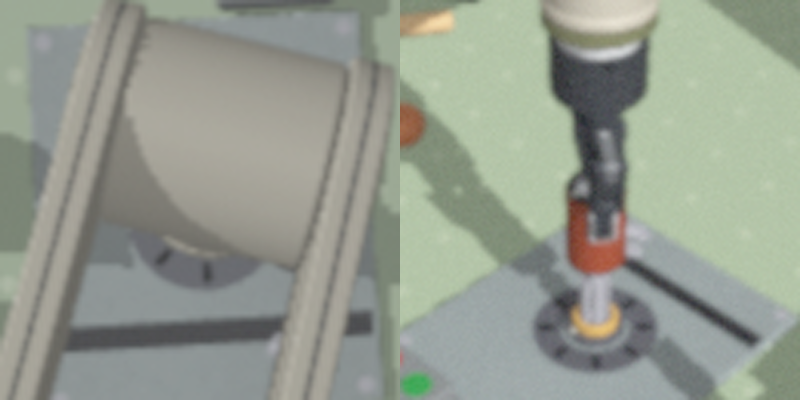

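The nose is inside the bore with almost no side force. I'll lower on to just above the spline tops.

```bash

python3 -m crank '{"slide":[[0,0,0.005],[0,0,0.005],[0,0,0.005],[0,0,0.003],[0,0,0],[0,0,0]],"twist":[0,0,0,0,0,0]}' 
python3 -m crank '{"slide":[[0,0,0.002],[0,0,0.002],[0,0,0.002],[0,0,0.002],[0,0,0],[0,0,0]],"twist":[0,0,0,0,0,0]}' 
python3 d.py 516.8 -61.4 112
```

```text
time: 11.5
tool_pos: [516.6, -61.6, 112.0]
tcp_rot: [180.0, -0.0, 147.2]
ft_force: [2.8, 1.7, -4.1]
finger_gap: 48.1
time: 12.1
tool_pos: [516.7, -61.6, 104.1]
tcp_rot: [180.0, -0.0, 147.2]
ft_force: [3.4, 2.1, -3.2]
finger_gap: 48.4
t 12.1 pos [516.7 -61.6 104.1] rot [179.99  -0.   147.24] F [ 3.4  2.1 -3.2] gap 48.4 q [-12.   1. 106.   0.  73. -70.]
tool delta m [ 0.0001  0.0002 -0.0079]
```

Side force is +x,+y, so I'll recentre that way. The drum bottom already seems to be below the spline tops with no vertical load. I'll continue.

```bash

python3 -m crank '{"slide":[[-0.0004,0.0008,0],[0,0,0],[0,0,0.002],[0,0,0.002],[0,0,0.002],[0,0,0],[0,0,0]],"twist":[0,0,0,0,0,0,0]}' 
python3 d.py 516.8 -61.4 100; python3 -c "from bench import status;print(status.sense()['wrist_torque'])"
```

```text
time: 12.8
tool_pos: [517.3, -61.4, 98.2]
tcp_rot: [-180.0, -0.0, 147.2]
ft_force: [0.2, 0.3, -2.4]
finger_gap: 48.5
t 12.8 pos [517.3 -61.4  98.2] rot [-1.7999e+02 -2.0000e-02  1.4723e+02] F [ 0.2  0.3 -2.4] gap 48.5 q [-12.   1. 106.  -0.  73. -70.]
tool delta m [ 0.0004 -0.0003 -0.0018]
[-0.01314437  0.00654739 -0.00113926]
```

Side force is gone and the drum is in mesh, about 10 mm below the spline tops with no axial load. I'll go down to just above the collar.

```bash

python3 -m crank '{"slide":[[0,0,0.004],[0,0,0.004],[0,0,0.004],[0,0,0.004],[0,0,0.004],[0,0,0.004],[0,0,0.002],[0,0,0]],"twist":[0,0,0,0,0,0,0,0]}' 1 110
python3 -m crank '{"slide":[[0,0,0],[0,0,0]],"twist":[0,0]}' 
python3 d.py 517.3 -61.4 68; python3 -c "from bench import status;print(status.sense()['wrist_torque'])"
```

```text
time: 13.6
tool_pos: [517.3, -61.2, 71.9]
tcp_rot: [-180.0, -0.0, 147.2]
ft_force: [0.3, 0.2, -2.6]
finger_gap: 47.8
time: 13.8
tool_pos: [517.5, -61.3, 72.4]
tcp_rot: [180.0, 0.0, 147.2]
ft_force: [0.1, 0.2, -1.9]
finger_gap: 47.9
t 13.8 pos [517.5 -61.3  72.4] rot [180.     0.   147.24] F [ 0.1  0.2 -1.9] gap 47.9 q [-12.   3. 107.   0.  70. -70.]
tool delta m [ 0.0001 -0.0002  0.0044]
[0.02516477 0.0345631  0.04291319]
```

```bash

python3 -m crank '{"slide":[[0,0,0.002],[0,0,0.002],[0,0,0.002],[0,0,0],[0,0,0]],"twist":[0,0,0,0,0]}' 
python3 -m crank '{"slide":[[0,0,0.002],[0,0,0],[0,0,0]],"twist":[0,0,0]}' 
python3 -m crank '{"slide":[[0,0,0.002],[0,0,0],[0,0,0]],"twist":[0,0,0]}' 
python3 -m crank '{"slide":[[0,0,0.002],[0,0,0],[0,0,0]],"twist":[0,0,0]}' 
```

```text
time: 14.3
tool_pos: [517.6, -61.4, 66.6]
tcp_rot: [180.0, 0.0, 147.2]
ft_force: [-1.7, 0.9, 2.0]
finger_gap: 48.0
time: 14.6
tool_pos: [517.6, -61.4, 64.5]
tcp_rot: [180.0, 0.0, 147.2]
ft_force: [-0.7, 1.2, 3.8]
finger_gap: 47.8
time: 14.9
tool_pos: [517.6, -61.4, 62.5]
tcp_rot: [180.0, 0.0, 147.2]
ft_force: [-1.2, 2.1, 4.2]
finger_gap: 47.8
time: 15.2
tool_pos: [517.7, -61.4, 60.7]
tcp_rot: [180.0, 0.0, 147.2]
ft_force: [-0.9, 0.8, 6.3]
finger_gap: 48.0
```

Contact with the collar came at about 66.5, and the spring load is rising as described. I'll keep going to the shoulder.

```bash

python3 -m crank '{"slide":[[0,0,0.001],[0,0,0.001],[0,0,0],[0,0,0]],"twist":[0,0,0,0]}' 
python3 -m crank '{"slide":[[0,0,0.001],[0,0,0],[0,0,0]],"twist":[0,0,0]}' 
python3 -m crank '{"slide":[[0,0,0.001],[0,0,0],[0,0,0]],"twist":[0,0,0]}' 
```

```text
time: 15.6
tool_pos: [517.8, -61.4, 59.3]
tcp_rot: [180.0, 0.0, 147.2]
ft_force: [-4.1, 1.0, 12.4]
finger_gap: 47.7
time: 15.9
tool_pos: [518.0, -61.4, 59.2]
tcp_rot: [180.0, 0.0, 147.2]
ft_force: [-9.6, 2.3, 20.8]
finger_gap: 47.7
time: 16.2
tool_pos: [518.1, -61.4, 59.2]
tcp_rot: [180.0, 0.1, 147.3]
ft_force: [-13.9, 3.6, 30.1]
finger_gap: 48.2
```

Hard stop at TCP z 59.2: force climbs at about 10 N/mm, and it comes about 8 mm after touching the collar. I'll ease the sideways load, keep pressing, and look.

```bash

python3 -m crank '{"slide":[[0.0007,-0.0004,0],[0,0,0],[0,0,0],[0,0,0]],"twist":[0,0,0,0]}' 
python3 look.py 5 2>/dev/null; python3 - <<'E'
from h import *
S=load("scene5");c=(517.3,-61.8)
P=[(circ(c,25,20),(255,0,0)),(circ(c,25,96),(255,0,0)),(circ(c,26,20),(0,255,0)),(circ(c,4,110),(0,0,255))]
a=overlay(S,P,(215,160,60,60),9,"pics/o5.png"); overlay(S,[],(215,160,60,60),9,"pics/o5n.png")
cv2.imwrite("pics/o5x.png",cv2.resize(np.hstack([cv2.imread("pics/o5n.png"),cv2.imread("pics/o5.png")]),(800,400)))
E
```

```text
time: 16.6
tool_pos: [517.9, -61.5, 59.2]
tcp_rot: [180.0, 0.1, 147.2]
ft_force: [-8.4, 3.3, 24.8]
finger_gap: 48.0
```

View pics/L5.png

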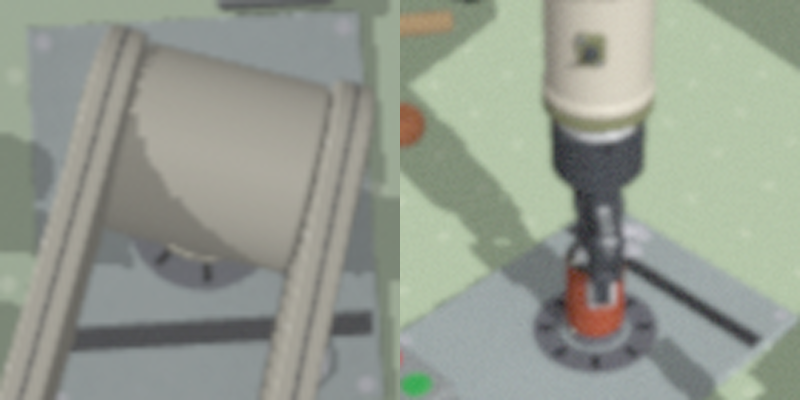

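View pics/o5x.png

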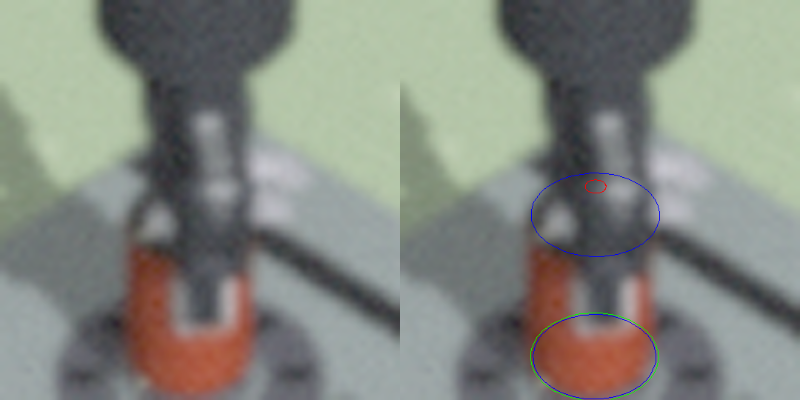

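The drum bottom sits on the shoulder outline, no brass shows, and the washer hasn't moved. I'll dwell to check that the press is steady.

```bash

python3 -m crank '{"slide":[[0.0005,-0.0003,0.0003],[0,0,0],[0,0,0],[0,0,0],[0,0,0]],"twist":[0,0,0,0,0]}' 
python3 -m crank '{"slide":[[0,0,0],[0,0,0],[0,0,0],[0,0,0],[0,0,0],[0,0,0],[0,0,0],[0,0,0]],"twist":[0,0,0,0,0,0,0,0]}' 
```

```text
time: 17.2
tool_pos: [517.9, -61.5, 59.2]
tcp_rot: [179.9, 0.2, 147.2]
ft_force: [-7.2, 3.8, 24.9]
finger_gap: 47.9
time: 18.0
tool_pos: [517.9, -61.5, 59.2]
tcp_rot: [179.9, 0.2, 147.2]
ft_force: [-7.5, 4.2, 25.8]
finger_gap: 47.9
```

Steady at about 25 N down with the position constant, so I'm handing in.

```bash
python3 -c "
from bench import hand_in
print(hand_in())"
```

```text
the job is handed in; nothing more can be done
None
```

The wide red-brown drum is on the spindle, marked end up, and pushed down onto the shoulder. I handed in at about 18 s with the arm still gripping it at 110 N and pressing down.

**Meshing:** I turned it about 2° before lowering, and it slid past the spline tops with no vertical load. A side force of about 4 N appeared on the way down, so I shifted the drum slightly and it went away.

**Fully home:** The collar spring was felt from TCP height 66.6 mm. A hard stop came at 59.2 mm, close to the expected 8 mm of travel. In the last check, 0.8 s long, the height held at 59.2 mm with about 25 N downward. A sideways force of about 8 N remained.

**Checks:**
- **Scene camera:** it shows the drum's bottom on the shoulder outline with no brass visible.
- **Top camera:** the arm hid the spindle from this view, so the fit rests on the scene camera, the forces and the heights.
- **Other items:** I didn't touch anything else on purpose. The washer looked unmoved in the last picture, but I didn't recheck the blue drum or the lutes at the end.

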